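# Get the spread warmer ready

## Task

Get the spread warmer ready for the sandwich stand: lower the empty steel pot upright into the warmer's fixed steel bath pot until it stands on the bottom (do not drop it in) and let go of it. Then turn the black heat knob on the sloping panel so that its white pointer is lined up with the orange marker, to within a few degrees, and let go. Leave the blue tub, the jar and the stack of paper cups standing where they are.

Things in the scene. Friction and masses are not known exactly. Their poses are not given: they have to be found in the camera images.
- warmer: Fixed grey table-top warmer. Origin at table level; x away from its front, y left, z up. Plinth 78 mm high at x -55 to 115, y -100 to 100 mm. In front a black panel slopes up at 35 deg; the dial centre is on it at x -95, y 0, z 46 mm, the knob axis leaning 35 deg from vertical to the front (-x). Bath pot at x 55, y 0 mm. Its front faces the robot's right or right and away.
- bath_floor (a point): Centre of the inner floor of the fixed steel bath pot, 83 mm above the table (axes as warmer). The bath pot's inside radius is 28.5 mm at the floor and 40 mm at the mouth; wall 4 mm; outside radius at the mouth 44 mm.
- bath_rim (a point): Centre of the mouth of the bath pot, 57 mm above its inner floor.
- pot: Loose empty steel pot, open at the top: the same tapered shape as the bath pot but narrower. 100 mm tall, outside radius 25 mm at the foot and 32 mm at the rim, wall 3 mm, about 160 g. Origin: centre of its underside, z up. Nested in the bath pot it stands 43 mm proud of the bath pot's rim.
- pot_rim (a point): Centre of the pot's mouth, 100 mm above its origin.
- heat (a joint): Angle of the black heat knob, rad, 0 to 4.7; grows clockwise as seen looking onto the panel. At 0 the pointer points 135 degrees anticlockwise from straight up the slope (down and to the left as seen from the front).
- marker_ring (a joint): Angle of the orange marker on the dial, rad, with the same zero and sense as heat: the knob is set when heat equals marker_ring. It cannot be touched and does not move during the job.
- knob_grip (a point): Point on the knob axis at grip height, 36 mm off the panel. z: along the axis, out of the panel; x: along the grip bar to the pointer end. The bar is 42 mm long (x), 14 mm thick (y), and runs from 7 mm above this point to 23 mm below it, where a round skirt of radius 22 mm begins.
- pointer_tip (a point): Tip of the knob's white pointer: 28 mm from the axis, 27 mm below knob_grip along the axis (9 mm off the panel).
- marker_tip (a point): Point of the orange marker: 28 mm from the knob's axis, in the same plane as pointer_tip, so the two points meet when the knob is set. Drawn as an orange tab 7 mm wide and 20 mm long on the dial, outside the knob. Axes: x outward from the knob axis, z out of the panel.
- tub: Bystander: closed blue spread tub, 88 mm across, 90 mm tall. Origin: centre of its underside.
- jar: Bystander: amber jar with red cap, 68 mm across, 105 mm tall. Origin: centre of its underside.
- cup_stack: Bystander: stack of white paper cups, 84 mm across, 122 mm tall. Origin: centre of its underside.

How it is judged:
On the way, in this order (a step that is already met when the one before it is completed fails the run):
1. the pot stands upright on the floor of the bath pot and is released (horizontal distance between pot and bath_floor below 0.006 m and z of pot in the frame of bath_floor between -0.004 and 0.004 m and angle between pot's own z axis and vertical below 0.08 rad and contact force between the fingers and pot below 0.3 N), for 0.2 s.
2. the knob's pointer is lined up with the orange marker (distance between pointer_tip and marker_tip below 0.004 m), for 0.2 s.
At the end, for the whole second after the job is handed in: The pot stands on the bath pot's floor (underside within 4 mm of the floor, centre within 6 mm, leaning less than 0.08 rad), released and at rest; the pointer tip is within 4 mm of the marker tip (about 8 degrees) and the knob is still (all of step 1 and distance between pointer_tip and marker_tip below 0.004 m and linear speed of pot below 0.02 m/s and velocity of joint heat between -0.05 and 0.05 rad/s); the robot touches nothing.
It fails at once if the pot is dropped into the bath pot (faster than 0.5 m/s inside it) (horizontal distance between pot and bath_floor below 0.02 m and z of pot in the frame of bath_floor below 0.05 m and linear speed of pot above 0.5 m/s).
It fails at once if the blue tub is shoved more than 25 mm or tipped over (distance of tub from where it was at the start of the episode above 0.025 m or angle between tub's own z axis and vertical above 0.35 rad).
It fails at once if the jar is shoved more than 25 mm or tipped over (distance of jar from where it was at the start of the episode above 0.025 m or angle between jar's own z axis and vertical above 0.35 rad).
It fails at once if the stack of cups is shoved more than 25 mm or tipped over (distance of cup_stack from where it was at the start of the episode above 0.025 m or angle between cup_stack's own z axis and vertical above 0.35 rad).
It also fails if it takes over 72 s, if anything falls off the work surface, if the arm or the gripper's body presses on something with over 40 N, if the wrist force passes 120 N, or if a joint passes its speed limit or range.

## Robot

A 6-joint arm with a two-finger parallel gripper is mounted at the origin on the work surface. World frame = base frame: x ahead of the robot, y to its left, z up, the work surface at z = 0. Lengths are in m, angles in rad, forces in N, time in s.
With the tool pointing down it reaches from about 0.375 to 0.9 m from the base axis. Payload 3.1 kg.
Tool frame: the origin (TCP) lies between the finger pads; the fingertips stand 17 mm ahead of it and the grasp point (between the pads) lies 2 mm behind it; z points along the fingers, y is the line along which they close (so a half turn about z gives the same grasp; the last joint's range is limited). The gripper opens to 85 mm and grips with 20 to 120 N. Pads are 22 mm wide; open, the fingers measure 114 mm over their backs; the gripper's body (76 mm by 85 mm) begins 54 mm behind the grasp point. The pads swing forward as they close: fully open they stand 13 mm farther back than shut.
Start: joints at [-1.306, 0.527, 1.433, -0, 1.181, -0.178], TCP at [0.268, -0.565, 0.214] pointing down, gripper open.
Joint ranges: [-3.08, 3.08], [-0.75, 2.2], [0.22, 2.44], [-1.43, 4.57], [0, 2.65], [-2.85, 2.85]. Speed limits (rad/s): [2.79, 2.79, 3.14, 3.14, 3.14, 3.14].

## Interface

Orientations are given as a unit quaternion [x, y, z, w].
In Python, from station import sense, vision, order gives the robot as it stands.
- The arm moves only by the shell command python3 -m crank 'ROWS' [OPENING] [FORCE]. ROWS is JSON, a list of rows, each an object with "dp": the shift along the world's x, y, z in units of 30 mm (1.0 is 30 mm), a list of three; "angular": the turn, a rotation vector about the world's x, y, z in degrees, a list of three. In form: [{"dp": [dx, dy, dz], "angular": [ax, ay, az]}, ...]. A call has 1 to 20 rows; each row shifts and turns the commanded pose from where the row before left it; what a row does not reach is not made up. A row lasts 1/10 s, in which the tool goes at most 50 mm and 8.59 degrees, less where a joint would pass 70% of its speed; a pose out of reach is approached as far as the arm can. A call is refused whole if a number of a shift passes 1 or a number of a turn 8.59, either way. A call with a gripper value outside its range is refused whole. OPENING is the closure, from 0 (fully open) to 1 (shut), set as the call begins (- or left out, the last holds). The fingers move at their own pace and stop on an object; FORCE is the grip in N (left out, the last holds). Time passes only in rows, so rows that do not move let the fingers close. It gives the time, the measured TCP pose, the force, the opening and the grip force at its end, in the units of the state.
- sense(): the state, without advancing time (a new reading comes with each control period).
- vision.snapshot(name): name is "side" or "top"; returns a dict with "image" (384x512x3 uint8, blue, green, red), "range_z" (384x512 float32, m along the optical axis (not along the pixel's ray), 0 where there is no reading), "mtx" (3x3 intrinsics, pixels), "pose" (4x4, takes a point from camera to world coordinates). Camera axes: x right, y down, z forward; pixel columns grow to the right and rows downward; lengths in m; the calibration is good to about 2 mm. A picture is of the moment at which its call begins.
- order.sign_off(): hands the job in; it is judged then, once.
The state is a dict: "t": time; "q": joint angles; "qd": joint speeds; "tau": joint torques, N m; "tcp_pos": TCP position; "tool_rot": TCP orientation; "force": force on the tool from outside, world axes, zero at the start; "ft_torque": the same for the moment, N m; "finger_gap": opening from 0.0 (shut) to 1.0 (fully open); "gripper_force": force on a finger pad.
Only numpy, scipy, OpenCV 4.12 (cv2) and the standard library are available. Lean on these libraries where they do the work, as an engineer would, in place of code of your own. Each camera call takes 0.05 s, during which the arm holds its last target. There are 200 camera calls.

## Working session

There is one attempt and no reset: what is moved stays moved. The work goes in short steps, Python scripts to look and compute and a shell command to move; the robot and the scene stay as the last step left them, time stands still between calls to the robot, and variables do not carry over. Pictures are saved under pics/ and viewed, at most 10 in all, crops included, and the job is handed in when it is done.

```bash
ls; mkdir -p pics; python3 - <<'E'
from station import sense,vision
import cv2,numpy as np,pickle
s=sense();print({k:np.round(v,3).tolist() for k,v in s.items()})
for n in("side","top"):
    v=vision.snapshot(n);pickle.dump(v,open(n+'0.pkl','wb'));cv2.imwrite(f'pics/{n}0.png',v['image'])
    print(n,v['mtx'].round(1).tolist(),v['pose'].round(3).tolist())
E
```

```text
pics
{'t': 0.0, 'q': [-1.307, 0.528, 1.434, 0.0, 1.181, -0.178], 'qd': [-0.002, -0.001, -0.001, 0.001, -0.001, 0.001], 'tau': [0.003, -44.234, -17.802, -0.0, 0.008, 0.0], 'tcp_pos': [0.268, -0.564, 0.213], 'tool_rot': [0.976, 0.22, -0.0, -0.001], 'force': [-0.276, 0.394, -0.043], 'ft_torque': [0.021, -0.026, 0.013], 'gripper_force': 0.0, 'finger_gap': 1.0}
side [[373.1, 0.0, 257.3], [0.0, 373.1, 187.6], [0.0, 0.0, 1.0]] [[-0.999, -0.009, 0.051, 0.523], [-0.048, 0.543, -0.839, 0.859], [-0.02, -0.84, -0.542, 0.602], [0.0, 0.0, 0.0, 1.0]]
top [[385.4, 0.0, 252.9], [0.0, 385.4, 187.8], [0.0, 0.0, 1.0]] [[-0.017, -0.974, 0.225, 0.412], [-1.0, 0.016, -0.008, 0.049], [0.004, -0.225, -0.974, 0.903], [0.0, 0.0, 0.0, 1.0]]
```

View pics/side0.png

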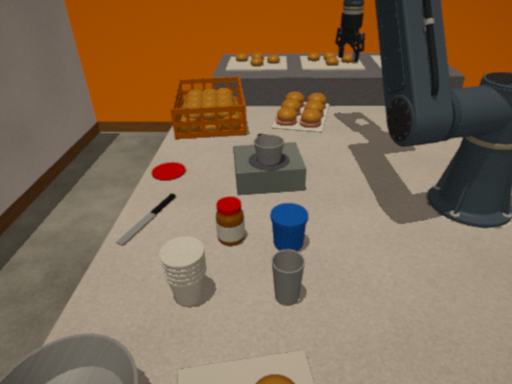

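View pics/top0.png

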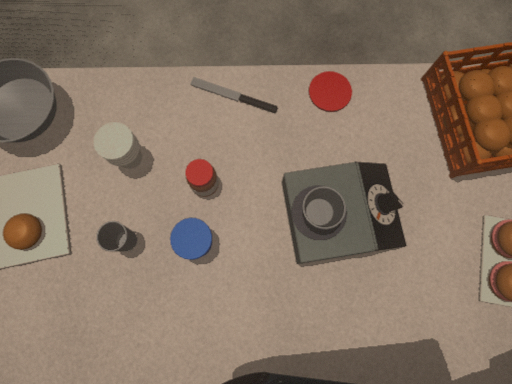

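Side: the loose pot is at about (288,277) with its rim around row 258, the blue tub at (289,227), the jar at (230,220), the cups at (185,270) and the bath pot at (268,150). Top: pot rim at about (112,236), bath mouth at (324,210), dial at about (382,204). The warmer faces the robot's right.

```bash
cat > h.py <<'E'
import numpy as np,cv2,pickle
from scipy.optimize import least_squares
def cloud(v):
    z=v['range_z'];K=v['mtx'];r,c=np.indices(z.shape)
    p=np.stack([(c-K[0,2])/K[0,0]*z,(r-K[1,2])/K[1,1]*z,z],-1)
    w=p@v['pose'][:3,:3].T+v['pose'][:3,3];w[z<=0]=np.nan;return w
def ray(v,uv):
    d=v['pose'][:3,:3]@np.linalg.solve(v['mtx'],[*uv,1.]);return v['pose'][:3,3],d/np.linalg.norm(d)
def tri(obs):
    A=0;b=0
    for v,uv in obs:
        o,d=ray(v,uv);P=np.eye(3)-np.outer(d,d);A=A+P;b=b+P@o
    x=np.linalg.solve(A,b);res=[np.linalg.norm((np.eye(3)-np.outer(d,d))@(x-o)) for o,d in[ray(v,uv) for v,uv in obs]]
    return x,res
def proj(v,p):
    c=np.linalg.inv(v['pose'])@np.r_[p,1];return (v['mtx']@(c[:3]/c[2]))[:2]
def circ(P):
    f=least_squares(lambda a:np.hypot(P[:,0]-a[0],P[:,1]-a[1])-a[2],[*P[:,:2].mean(0),.035],loss='soft_l1',f_scale=.002);return f.x,np.sqrt(np.mean(f.fun**2))
E
python3 - <<'E'
from h import *
T=pickle.load(open('top0.pkl','rb'));S=pickle.load(open('side0.pkl','rb'))
wt=cloud(T);ws=cloud(S)
print('centres tri: pot',tri([(T,(113,236)),(S,(288,259))]),'bath',tri([(T,(324,209)),(S,(269,143))]))
for n,w,r in(('top',wt,(75,150,205,265)),('side',ws,(265,310,240,310))):
    P=w[r[2]:r[3],r[0]:r[1]].reshape(-1,3);P=P[P[:,2]>.02]
    print(n,'pot zmax',np.nanpercentile(P[:,2],[50,90,95,99]))
    Q=P[P[:,2]>np.nanpercentile(P[:,2],99)-.008];print(len(Q),circ(Q))
for n,w,r in(('top',wt,(295,350,180,240)),('side',ws,(245,292,132,170))):
    P=w[r[2]:r[3],r[0]:r[1]].reshape(-1,3);P=P[P[:,2]>.1]
    print(n,'bath z',np.nanpercentile(P[:,2],[50,90,95,99]))
    Q=P[(P[:,2]>.13)];print(len(Q),circ(Q))
# plinth top
for n,w in(('top',wt),('side',ws)):
    R=w.reshape(-1,3);R=R[(abs(R[:,2]-.078)<.006)&(R[:,1]<.1)&(R[:,0]>.25)&(R[:,0]<.65)&(R[:,1]>-.35)]
    b=cv2.minAreaRect(R[:,:2].astype(np.float32));print(n,len(R),np.median(R[:,2]),b)
# panel plane
P=wt[165:248,366:400].reshape(-1,3);P=P[(P[:,2]>.015)&(P[:,2]<.075)]
best=(0,)
rng=np.random.default_rng(0)
for _ in range(500):
    a=P[rng.choice(len(P),3,False)];nn=np.cross(a[1]-a[0],a[2]-a[0]);nn/=np.linalg.norm(nn)+1e-12
    k=abs((P-a[0])@nn)<.002
    if k.sum()>best[0]:best=(k.sum(),k)
I=P[best[1]];c=I.mean(0);nn=np.linalg.svd(I-c)[2][2];nn*=np.sign(nn[2]);print('panel',len(P),len(I),c,nn,'tilt',np.degrees(np.arccos(nn[2])),'front dir',np.degrees(np.arctan2(nn[1],nn[0])))
cv2.imwrite('pics/dial0.png',cv2.resize(T['image'][155:255,345:420],None,fx=6,fy=6,interpolation=cv2.INTER_CUBIC))
E
```

```text
centres tri: pot (array([0.49954195, 0.33359239, 0.10094084]), [np.float64(0.0005935380352850112), np.float64(0.0005935380352851415)]) bath (array([ 0.5444905 , -0.10151455,  0.13230735]), [np.float64(0.0013113370690110773), np.float64(0.001311337069010931)])
top pot zmax [0.07342753 0.10068738 0.10153038 0.10311553]
182 (array([0.50019021, 0.33763453, 0.03005887]), np.float64(0.0010309526478430179))
side pot zmax [0.07046884 0.09841222 0.10024809 0.10144009]
274 (array([0.50048327, 0.33753283, 0.02992693]), np.float64(0.0011472544753534336))
top bath z [0.13154944 0.14143292 0.14224404 0.14294925]
388 (array([ 0.54588979, -0.09819274,  0.04076575]), np.float64(0.0016403187569435807))
side bath z [0.12564847 0.13981952 0.14081935 0.14202398]
247 (array([ 0.54671486, -0.09905926,  0.04090431]), np.float64(0.0019714035936188594))
top 6079 0.07919484974989377 ((0.5555991530418396, -0.16127359867095947), (0.20012499392032623, 0.24677720665931702), 8.143500328063965)
side 1421 0.07935175551723495 ((0.5542903542518616, -0.15700069069862366), (0.19879308342933655, 0.24356971681118011), 7.517269611358643)
panel 2017 1619 [ 0.56091578 -0.24804556  0.04750612] [ 0.08167857 -0.57193998  0.81621889] tilt 35.291938457756295 front dir -81.87256219123373
```

View pics/dial0.png

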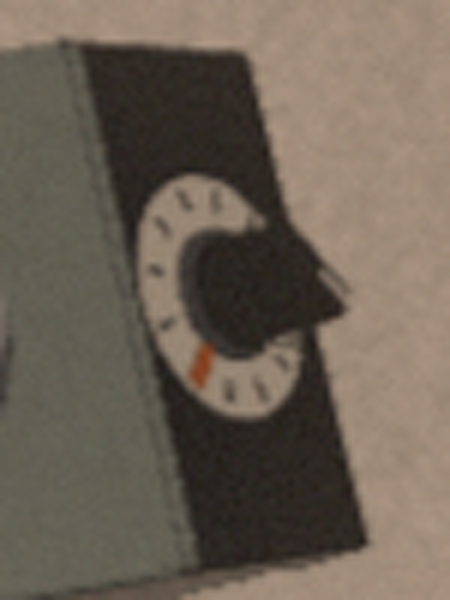

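Crop: the orange tab runs from about (208,347) to (198,385). The white pointer shows as a streak at about (335,280), so it points down the slope. I'll project the knob model over it to fix the angles.

```bash
cat >> h.py <<'E'
Y0=np.radians(98.0);X=np.array([np.cos(Y0),np.sin(Y0),0]);Yw=np.array([-X[1],X[0],0]);Z=np.array([0,0,1.])
BATH=np.array([.5463,-.0986,.083]);O=BATH*[1,1,0]-.055*X
t=np.radians(35);N=np.cos(t)*Z-np.sin(t)*X;U=np.cos(t)*X+np.sin(t)*Z;R=-Yw
DIAL=O-.095*X+.046*Z
def dirh(h):a=h-np.radians(135);return U*np.cos(a)+R*np.sin(a)
def ang(p):d=p-DIAL;return np.degrees(np.arctan2(d@R,d@U))+135, np.hypot(d@R,d@U), d@N
E
python3 - <<'E'
from h import *
T=pickle.load(open('top0.pkl','rb'));S=pickle.load(open('side0.pkl','rb'))
print('O',O,'DIAL',DIAL,'grip',DIAL+.036*N,'N',N,'U',U,'R',R)
def onplane(v,uv,h):
    o,d=ray(v,uv);return o+d*(((DIAL+h*N-o)@N)/(d@N))
for h in(0.001,.009):
    for c in((208,347),(198,385),(202,367),(335,280),(320,265),(348,295)):
        print(h,c,np.round(ang(onplane(T,(c[0]/6+345,c[1]/6+155),h)),3))
w=cloud(T)[155:255,345:420].reshape(-1,3);d=w-DIAL;n=d@N;k=(n>.03)&(n<.055)&(np.linalg.norm(d-n[:,None]*N,axis=1)<.035)
A=np.c_[d[k]@R,d[k]@U]*1000;print('knob top pts',k.sum(),'n',np.percentile(n[k],[5,50,95]),A.mean(0),cv2.minAreaRect(A.astype(np.float32)))
m=cv2.resize(T['image'][155:255,345:420],None,fx=8,fy=8,interpolation=cv2.INTER_CUBIC)
def pt(p):q=proj(T,p);return tuple(int(x) for x in((q[0]-345)*8,(q[1]-155)*8))
for hd in range(0,271,30):
    h=np.radians(hd);cv2.circle(m,pt(DIAL+.009*N+.028*dirh(h)),3,(0,255,0),-1);cv2.putText(m,str(hd),pt(DIAL+.04*dirh(h)),0,.4,(255,255,0))
for r,hh,c in((.022,.013,(255,0,255)),(.022,.0,(255,0,0))):
    for a in np.linspace(0,6.28,60):cv2.circle(m,pt(DIAL+hh*N+r*dirh(a)),1,c,-1)
cv2.imwrite('pics/dial1.png',np.clip(m[:,:600].astype(float)*1.8,0,255).astype(np.uint8)[100:700])
E
```

```text
O [ 0.55395452 -0.15306474  0.        ] DIAL [ 0.56717597 -0.24714021  0.046     ] grip [ 0.57004972 -0.26758801  0.07548947] N [ 0.07982641 -0.56799443  0.81915204] U [-0.11400393  0.81118011  0.57357644] R [ 0.99026807  0.1391731  -0.        ]
0.001 (208, 347) [7.6641e+01 2.4000e-02 1.0000e-03]
0.001 (198, 385) [7.9736e+01 4.2000e-02 1.0000e-03]
0.001 (202, 367) [7.9334e+01 3.3000e-02 1.0000e-03]
0.001 (335, 280) [3.12121e+02 7.90000e-02 1.00000e-03]
0.001 (320, 265) [3.06852e+02 7.20000e-02 1.00000e-03]
0.001 (348, 295) [-4.3465e+01  8.5000e-02  1.0000e-03]
0.009 (208, 347) [9.2702e+01 3.2000e-02 9.0000e-03]
0.009 (198, 385) [8.9569e+01 5.0000e-02 9.0000e-03]
0.009 (202, 367) [9.1145e+01 4.2000e-02 9.0000e-03]
0.009 (335, 280) [3.13116e+02 6.60000e-02 9.00000e-03]
0.009 (320, 265) [3.06934e+02 5.90000e-02 9.00000e-03]
0.009 (348, 295) [-4.1857e+01  7.3000e-02  9.0000e-03]
knob top pts 162 n [0.03181972 0.04074435 0.04471357] [0.07373656 5.42165332] ((0.09791946411132812, 2.544759750366211), (42.63692855834961, 15.029078483581543), 42.80815124511719)
```

View pics/dial1.png

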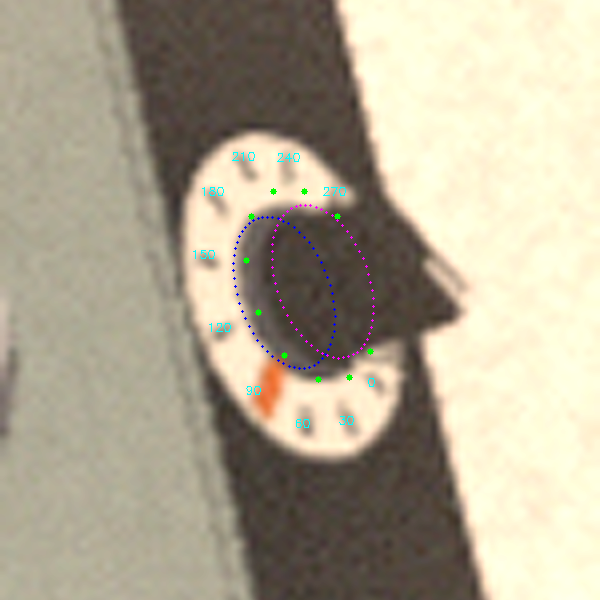

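The marker sits at about 80–90° and the pointer is near 0°, with the bar's long axis fitted at h≈2°. Pot at (0.500, 0.3376), rim height 0.101, which agrees with the text. The bath mouth is at 0.141, also as expected. Next I move over the pot.

```bash
python3 -m crank '[{"dp":[0.96,1,0.17],"angular":[0,0,0]},{"dp":[0.96,1,0.17],"angular":[0,0,0]},{"dp":[0.96,1,0.17],"angular":[0,0,0]},{"dp":[0.96,1,0.17],"angular":[0,0,0]},{"dp":[0.96,1,0.17],"angular":[0,0,0]},{"dp":[0.96,1,0.17],"angular":[0,0,0]},{"dp":[0.96,1,0.17],"angular":[0,0,0]},{"dp":[0.96,1,0.17],"angular":[0,0,0]},{"dp":[0,1,0],"angular":[0,0,0]},{"dp":[0,1,0],"angular":[0,0,0]},{"dp":[0,1,0],"angular":[0,0,0]},{"dp":[0,1,0],"angular":[0,0,0]},{"dp":[0,1,0],"angular":[0,0,0]},{"dp":[0,1,0],"angular":[0,0,0]},{"dp":[0,1,0],"angular":[0,0,0]},{"dp":[0,1,0],"angular":[0,0,0]},{"dp":[0,1,0],"angular":[0,0,0]},{"dp":[0,1,0],"angular":[0,0,0]},{"dp":[0,1,0],"angular":[0,0,0]},{"dp":[0,1,0],"angular":[0,0,0]}]' 0 40
python3 -m crank '[{"dp":[0,1,0],"angular":[0,0,0]},{"dp":[0,1,0],"angular":[0,0,0]},{"dp":[0,1,0],"angular":[0,0,0]},{"dp":[0,1,0],"angular":[0,0,0]},{"dp":[0,1,0],"angular":[0,0,0]},{"dp":[0,1,0],"angular":[0,0,0]},{"dp":[0,1,0],"angular":[0,0,0]},{"dp":[0,1,0],"angular":[0,0,0]},{"dp":[0,1,0],"angular":[0,0,0]},{"dp":[0,0.8,0],"angular":[0,0,0]},{"dp":[0,0,0],"angular":[0,0,0]},{"dp":[0,0,0],"angular":[0,0,0]},{"dp":[0,0,0],"angular":[0,0,0]}]'
python3 -c "
from station import sense
import numpy as np
s=sense();print([np.round(s[k],4).tolist() for k in('q','tcp_pos','tool_rot')])"
```

```text
t: 2.1
tcp_pos: [0.4977, 0.0366, 0.2549]
tool_rot: [0.976, 0.22, -0.0, -0.0]
force: [-0.7, 1.0, 1.3]
finger_gap: 1.003
gripper_force: 0.0
t: 3.4
tcp_pos: [0.4979, 0.3283, 0.2548]
tool_rot: [0.976, 0.219, -0.001, 0.0]
force: [0.3, -0.3, 0.0]
finger_gap: 0.998
gripper_force: 0.0
[[0.3959, 0.4462, 1.4585, -0.0005, 1.2382, 1.5247], [0.4979, 0.3283, 0.2548], [0.9757, 0.2193, -0.0006, 0.0004]]
```

```bash
python3 -m crank '[{"dp":[0.07,0.31,0],"angular":[0,0,0]},{"dp":[0,0,-0.8],"angular":[0,0,0]},{"dp":[0,0,-0.8],"angular":[0,0,0]},{"dp":[0,0,-0.8],"angular":[0,0,0]},{"dp":[0,0,-0.7],"angular":[0,0,0]},{"dp":[0,0,-0.7],"angular":[0,0,0]},{"dp":[0,0,-0.7],"angular":[0,0,0]},{"dp":[0,0,-0.7],"angular":[0,0,0]},{"dp":[0,0,-0.5],"angular":[0,0,0]},{"dp":[0,0,-0.2],"angular":[0,0,0]},{"dp":[0,0,0],"angular":[0,0,0]},{"dp":[0,0,0],"angular":[0,0,0]},{"dp":[0,0,0],"angular":[0,0,0]}]'
python3 -m crank '[{"dp":[0,0,0],"angular":[0,0,0]},{"dp":[0,0,0],"angular":[0,0,0]},{"dp":[0,0,0],"angular":[0,0,0]},{"dp":[0,0,0],"angular":[0,0,0]},{"dp":[0,0,0],"angular":[0,0,0]},{"dp":[0,0,0],"angular":[0,0,0]},{"dp":[0,0,0],"angular":[0,0,0]},{"dp":[0,0,0],"angular":[0,0,0]},{"dp":[0,0,0],"angular":[0,0,0]},{"dp":[0,0,0],"angular":[0,0,0]}]' 1 40
```

```text
t: 4.7
tcp_pos: [0.5012, 0.3389, 0.0793]
tool_rot: [0.976, 0.219, 0.001, -0.0]
force: [0.1, -0.0, -0.2]
finger_gap: 0.997
gripper_force: 0.0
t: 5.7
tcp_pos: [0.5139, 0.339, 0.0912]
tool_rot: [0.975, 0.221, 0.015, 0.001]
force: [4.0, -12.5, 49.8]
finger_gap: 0.003
gripper_force: 24.9
```

```bash
python3 - <<'E'
from h import *
from station import vision
a=vision.snapshot('side');b=vision.snapshot('top');pickle.dump(a,open('side1.pkl','wb'));pickle.dump(b,open('top1.pkl','wb'))
A=cv2.resize(a['image'][180:330,200:350],(400,400),interpolation=cv2.INTER_CUBIC);B=cv2.resize(b['image'][170:320,50:200],(400,400),interpolation=cv2.INTER_CUBIC)
cv2.imwrite('pics/g1.png',cv2.convertScaleAbs(np.hstack([A,B]),alpha=1.4))
E
```

```text
(no output)
```

View pics/g1.png

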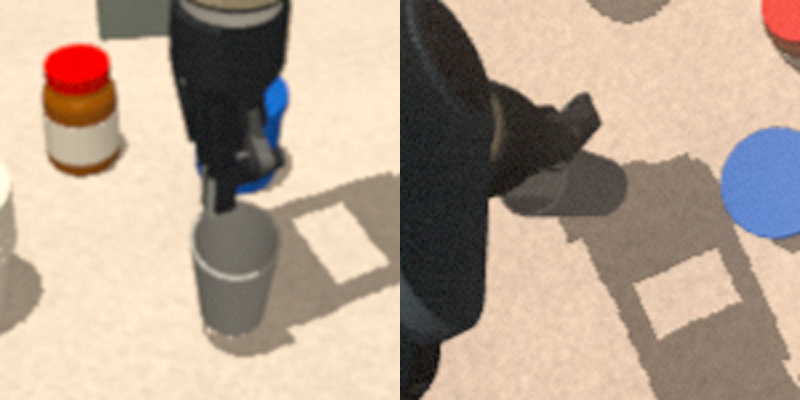

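```bash
python3 - <<'E'
from h import *
S0=pickle.load(open('side0.pkl','rb'));S=pickle.load(open('side1.pkl','rb'));T=pickle.load(open('top1.pkl','rb'))
for p in([.514,.339,.091],[.514,.339,.074],[.5,.3376,.1]):
    s=proj(S,p);t_=proj(T,p);print(p,s,((s-[200,180])*2.667),t_,(t_-[50,170])*2.667+[400,0])
w=cloud(S)
R_=w.reshape(-1,3);P=R_[(R_[:,0]>.43)&(R_[:,0]<.57)&(R_[:,1]>.28)&(R_[:,1]<.46)&(R_[:,2]>.005)&(R_[:,2]<.3)]
for z0 in np.arange(0.005,.2,.01):
    Q=P[(P[:,2]>z0)&(P[:,2]<z0+.01)]
    if len(Q)>10:print(round(z0,3),len(Q),Q.min(0).round(3)[:2],Q.max(0).round(3)[:2],np.round(circ(Q)[0],3))
E
```

```text
[0.514, 0.339, 0.091] [280.65228194 264.71791834] [215.09963592 225.94268822] [112.56002339 229.36922577] [566.84758238 158.33772513]
[0.514, 0.339, 0.074] [280.52836123 271.10892104] [214.76913941 242.9874924 ] [115.33046805 230.31704464] [574.23635828 160.86555806]
[0.5, 0.3376, 0.1] [288.10077468 260.88959048] [234.96476606 215.7325378 ] [111.27987498 235.57101522] [563.43342657 174.87789759]
0.005 46 [0.478 0.345] [0.524 0.366] [0.501 0.339 0.025]
0.015 63 [0.477 0.316] [0.524 0.368] [0.501 0.342 0.025]
0.025 97 [0.477 0.317] [0.526 0.372] [0.501 0.345 0.026]
0.035 107 [0.476 0.32 ] [0.526 0.375] [0.501 0.347 0.026]
0.045 122 [0.474 0.321] [0.528 0.378] [0.501 0.35  0.027]
0.055 146 [0.475 0.323] [0.528 0.382] [0.501 0.353 0.028]
0.065 152 [0.474 0.325] [0.528 0.385] [0.501 0.355 0.028]
0.075 164 [0.473 0.326] [0.53  0.389] [0.501 0.358 0.029]
0.085 182 [0.473 0.327] [0.53  0.392] [0.501 0.36  0.03 ]
0.095 184 [0.47 0.33] [0.532 0.392] [0.501 0.361 0.03 ]
0.105 56 [0.471 0.331] [0.53  0.355] [0.5   0.362 0.03 ]
0.115 52 [0.501 0.337] [0.525 0.354] [124.208 285.934 311.222]
0.125 53 [0.501 0.336] [0.525 0.354] [110.965 320.733 338.89 ]
0.135 37 [0.501 0.338] [0.523 0.355] [115.484 145.324 185.029]
0.145 25 [0.505 0.333] [0.527 0.368] [0.512 0.343 0.012]
0.155 107 [0.487 0.312] [0.537 0.377] [-1.959 -1.044  2.841]
0.165 77 [0.482 0.304] [0.541 0.382] [-148.982  -76.492  168.092]
0.175 129 [0.477 0.299] [0.543 0.391] [0.345 0.254 0.201]
0.185 136 [0.476 0.294] [0.544 0.398] [0.345 0.25  0.203]
0.195 215 [0.474 0.294] [0.546 0.4  ] [0.389 0.266 0.158]
```

The crop shows the pot tilted about 15° toward +y with the shut fingers at its far rim, so the grasp missed. Before mending it I need a closer look at how they touch.

```bash
python3 - <<'E'
from h import *
from station import sense
S=pickle.load(open('side1.pkl','rb'));T=pickle.load(open('top1.pkl','rb'))
A=cv2.resize(S['image'][205:305,255:325],(420,600),interpolation=cv2.INTER_CUBIC);B=cv2.resize(T['image'][195:275,80:130],(375,600),interpolation=cv2.INTER_CUBIC)
cv2.imwrite('pics/g2.png',np.clip(np.hstack([A,B]).astype(float)*2.2,0,255).astype(np.uint8))
w=cloud(S)
for r in range(236,276,3):print(r,[tuple(np.round(w[r,c]*1000).astype(int).tolist()) for c in range(270,302,5)])
print(sense()['ft_torque'],sense()['q'])
E
```

```text
236 [(538, 149, 1), (525, 338, 161), (516, 361, 181), (508, 355, 176), (499, 351, 173), (492, 386, 202), (484, 385, 202)]
239 [(538, 159, 0), (525, 338, 154), (516, 357, 171), (507, 342, 158), (500, 384, 194), (493, 393, 202), (484, 392, 202)]
242 [(538, 171, 1), (526, 192, 19), (516, 356, 162), (507, 356, 163), (500, 388, 191), (493, 398, 200), (484, 394, 197)]
245 [(538, 182, 1), (526, 192, 10), (516, 357, 156), (508, 374, 172), (500, 388, 184), (492, 395, 191), (482, 376, 175)]
248 [(537, 195, 3), (525, 194, 2), (516, 347, 141), (508, 372, 163), (500, 382, 173), (490, 363, 156), (467, 195, 5)]
251 [(537, 205, 2), (525, 339, 126), (516, 348, 134), (507, 349, 135), (491, 208, 7), (479, 206, 5), (467, 201, 1)]
254 [(537, 215, 2), (525, 338, 117), (516, 347, 126), (507, 351, 130), (490, 211, 0), (479, 212, 1), (467, 211, 0)]
257 [(537, 225, 3), (525, 223, 1), (516, 350, 121), (506, 349, 121), (496, 333, 106), (487, 335, 108), (468, 224, 4)]
260 [(537, 232, 0), (525, 345, 109), (516, 348, 112), (506, 332, 96), (496, 331, 96), (487, 336, 101), (478, 341, 106)]
263 [(536, 243, 1), (525, 345, 101), (515, 332, 89), (505, 329, 86), (496, 329, 86), (487, 335, 92), (478, 345, 102)]
266 [(536, 253, 2), (525, 345, 93), (515, 331, 80), (505, 327, 76), (496, 328, 77), (486, 333, 83), (477, 343, 93)]
269 [(536, 261, 1), (525, 345, 85), (515, 330, 71), (505, 327, 68), (495, 325, 66), (486, 332, 73), (477, 343, 85)]
272 [(536, 271, 1), (525, 343, 76), (515, 329, 61), (505, 323, 56), (495, 326, 59), (485, 330, 64), (477, 342, 76)]
275 [(536, 279, 1), (525, 340, 65), (515, 328, 52), (505, 322, 46), (495, 323, 47), (485, 330, 55), (477, 344, 69)]
[-2.49592185 -0.79168681 -0.05122932] [ 0.40616271  0.66214205  1.5812865  -0.01088964  0.86857501  1.538054  ]
```

View pics/g2.png

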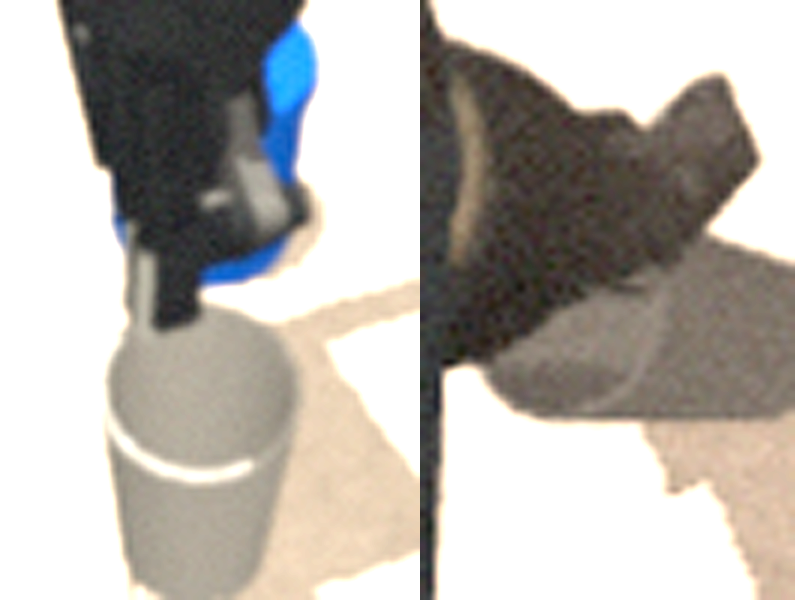

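The grasp failed because the rim, the widest part of the pot, sat about 20 mm behind the grasp point, so the pads curled under it. I'll open a little, lift clear, and regrasp higher with the rim at the pads.

```bash
python3 -m crank '[{"dp":[0,0,0],"angular":[0,0,0]},{"dp":[0,0,0],"angular":[0,0,0]},{"dp":[0,0,0],"angular":[0,0,0]}]' 0.85 20
python3 -m crank '[{"dp":[0,0,0.3],"angular":[0,0,0]},{"dp":[0,0,0.3],"angular":[0,0,0]},{"dp":[0,0,0.3],"angular":[0,0,0]},{"dp":[0,0,0.3],"angular":[0,0,0]},{"dp":[0,0,0.3],"angular":[0,0,0]},{"dp":[0,0,0],"angular":[0,0,0]}]'
python3 - <<'E'
from h import *
from station import vision
S=vision.snapshot('side')
R_=cloud(S).reshape(-1,3);P=R_[(R_[:,0]>.43)&(R_[:,0]<.57)&(R_[:,1]>.28)&(R_[:,1]<.46)&(R_[:,2]>.005)]
for z0 in np.arange(0.005,.2,.02):
    Q=P[(P[:,2]>z0)&(P[:,2]<z0+.01)]
    if len(Q)>10:print(round(z0,3),len(Q),Q.min(0).round(3)[:2],Q.max(0).round(3)[:2],np.round(circ(Q)[0],3))
A=cv2.resize(S['image'][205:305,250:330],(480,600),interpolation=cv2.INTER_CUBIC);cv2.imwrite('pics/g3.png',np.clip(A*2.,0,255).astype(np.uint8))
E
```

```text
t: 6.1
tcp_pos: [0.5119, 0.3376, 0.0895]
tool_rot: [0.975, 0.221, 0.013, 0.003]
force: [3.8, -15.5, 44.4]
finger_gap: 0.147
gripper_force: 22.3
t: 6.7
tcp_pos: [0.5008, 0.3392, 0.1241]
tool_rot: [0.976, 0.22, 0.001, -0.0]
force: [1.4, -0.0, -0.1]
finger_gap: 0.147
gripper_force: 0.0
0.005 72 [0.476 0.341] [0.524 0.363] [0.5   0.336 0.025]
0.025 83 [0.475 0.341] [0.526 0.365] [0.501 0.337 0.027]
0.045 136 [0.474 0.31 ] [0.528 0.366] [0.501 0.338 0.027]
0.065 200 [0.473 0.309] [0.53  0.368] [0.501 0.339 0.028]
0.085 230 [0.472 0.306] [0.53  0.369] [0.501 0.339 0.029]
0.145 62 [0.486 0.333] [0.514 0.362] [0.496 0.341 0.016]
0.165 68 [0.486 0.324] [0.515 0.361] [0.495 0.341 0.017]
0.185 107 [0.474 0.308] [0.527 0.38 ] [0.42  0.29  0.106]
```

View pics/g3.png

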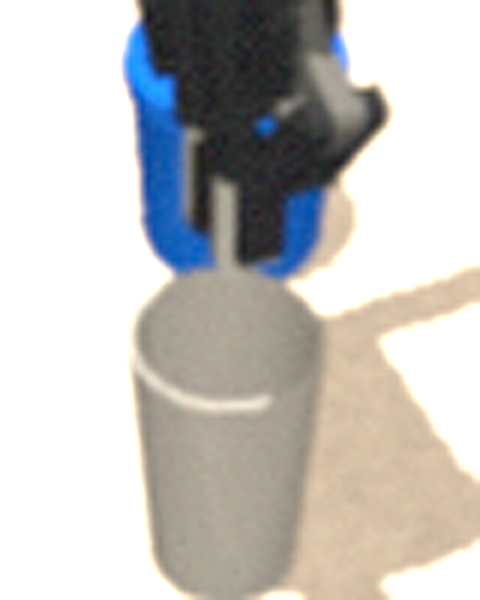

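```bash
python3 - <<'E'
from h import *
S=pickle.load(open('side1.pkl','rb'))
for p in([.5008,.3392,.124],[.5008,.3392,.107],[.501,.338,.1]):print(p,(proj(S,p)-[250,205])*6)
E
```

```text
[0.5008, 0.3392, 0.124] [228.05646999 282.18954163]
[0.5008, 0.3392, 0.107] [226.71453694 322.55498764]
[0.501, 0.338, 0.1] [225.46185455 336.16996299]
```

The pot is upright again and back where it was. The visible fingertips look higher than the stated TCP implies: about z 0.137 against 0.109. I'll raise the arm and measure the real fingertip height, open and shut, in both cameras.

```bash
cat > tip.py <<'E'
from h import *
from station import vision,sense
s=sense();p=s['tcp_pos'];print('tcp',np.round(p,4),'gap',s['finger_gap'])
for n in('side','top'):
    v=vision.snapshot(n);P=cloud(v).reshape(-1,3)
    P=P[(np.hypot(P[:,0]-p[0],P[:,1]-p[1])<.065)&(P[:,2]>.112)]
    for z0 in np.arange(.112,p[2]+.06,.008):
        Q=P[(P[:,2]>=z0)&(P[:,2]<z0+.008)]
        if len(Q):print(n,round(z0,3),len(Q),Q[:,:2].min(0).round(3),Q[:,:2].max(0).round(3))
E
python3 -m crank '[{"dp":[0,0,0.9],"angular":[0,0,0]},{"dp":[0,0,0.9],"angular":[0,0,0]},{"dp":[0,0,0.8],"angular":[0,0,0]},{"dp":[0,0,0],"angular":[0,0,0]},{"dp":[0,0,0],"angular":[0,0,0]},{"dp":[0,0,0],"angular":[0,0,0]}]' 1
python3 tip.py
python3 -m crank '[{"dp":[0,0,0],"angular":[0,0,0]},{"dp":[0,0,0],"angular":[0,0,0]},{"dp":[0,0,0],"angular":[0,0,0]},{"dp":[0,0,0],"angular":[0,0,0]},{"dp":[0,0,0],"angular":[0,0,0]},{"dp":[0,0,0],"angular":[0,0,0]}]' 0
python3 tip.py
```

```text
t: 7.35
tcp_pos: [0.4992, 0.3381, 0.1995]
tool_rot: [0.976, 0.22, -0.002, 0.0]
force: [-0.2, -0.1, 0.4]
finger_gap: -0.003
gripper_force: 0.0
tcp [0.4992 0.3381 0.1995] gap -0.002860208136492809
side 0.208 1 [0.5   0.344] [0.5   0.344]
side 0.216 25 [0.486 0.339] [0.51 0.35]
side 0.224 51 [0.487 0.339] [0.51  0.355]
side 0.232 56 [0.487 0.337] [0.51  0.354]
side 0.24 62 [0.487 0.338] [0.511 0.355]
side 0.248 36 [0.488 0.333] [0.514 0.353]
side 0.256 40 [0.479 0.318] [0.521 0.367]
top 0.216 5 [0.487 0.329] [0.496 0.34 ]
top 0.224 23 [0.486 0.325] [0.5   0.348]
top 0.232 24 [0.487 0.325] [0.501 0.348]
top 0.24 22 [0.486 0.325] [0.5   0.341]
top 0.248 12 [0.487 0.325] [0.5  0.34]
top 0.256 22 [0.478 0.323] [0.499 0.356]
t: 8.05
tcp_pos: [0.5003, 0.3386, 0.2013]
tool_rot: [0.976, 0.22, 0.0, -0.0]
force: [-0.4, -0.9, 0.2]
finger_gap: 0.993
gripper_force: 0.0
tcp [0.5003 0.3386 0.2013] gap 0.9931974060657973
side 0.224 3 [0.476 0.38 ] [0.484 0.382]
side 0.232 63 [0.471 0.294] [0.53  0.391]
side 0.24 105 [0.47  0.293] [0.53  0.392]
side 0.248 100 [0.47  0.296] [0.53  0.393]
side 0.256 115 [0.469 0.295] [0.53  0.394]
top 0.224 1 [0.478 0.378] [0.478 0.378]
top 0.232 14 [0.47  0.292] [0.514 0.378]
top 0.24 27 [0.47  0.287] [0.521 0.389]
top 0.248 28 [0.469 0.287] [0.52  0.388]
top 0.256 20 [0.468 0.286] [0.519 0.38 ]
```

Both cameras agree: the fingertips sit about 34 mm farther back than the stated TCP, at TCP+17 mm upward when shut and TCP+29 mm when open. With that, the first close was above the rim. I'll regrasp at reported z≈0.040.

```bash
python3 -m crank '[{"dp":[0,0,-0.8],"angular":[0,0,0]},{"dp":[0,0,-0.8],"angular":[0,0,0]},{"dp":[0,0,-0.8],"angular":[0,0,0]},{"dp":[0,0,-0.6],"angular":[0,0,0]},{"dp":[0,0,-0.6],"angular":[0,0,0]},{"dp":[0,0,-0.6],"angular":[0,0,0]},{"dp":[0,0,-0.6],"angular":[0,0,0]},{"dp":[0,0,-0.4],"angular":[0,0,0]},{"dp":[0,0,-0.18],"angular":[0,0,0]},{"dp":[0,0,0],"angular":[0,0,0]},{"dp":[0,0,0],"angular":[0,0,0]}]' 0
python3 -m crank '[{"dp":[0,0,0],"angular":[0,0,0]},{"dp":[0,0,0],"angular":[0,0,0]},{"dp":[0,0,0],"angular":[0,0,0]},{"dp":[0,0,0],"angular":[0,0,0]},{"dp":[0,0,0],"angular":[0,0,0]},{"dp":[0,0,0],"angular":[0,0,0]},{"dp":[0,0,0],"angular":[0,0,0]}]' 1 30
```

```text
t: 9.25
tcp_pos: [0.5008, 0.3389, 0.0404]
tool_rot: [0.976, 0.22, 0.001, -0.0]
force: [-0.1, -0.3, 0.1]
finger_gap: 0.996
gripper_force: 0.0
t: 9.95
tcp_pos: [0.5013, 0.3389, 0.041]
tool_rot: [0.976, 0.22, 0.001, -0.0]
force: [1.0, -1.3, 6.6]
finger_gap: 0.726
gripper_force: 32.3
```

```bash
python3 -m crank '[{"dp":[0,0,0.3],"angular":[0,0,0]},{"dp":[0,0,0.6],"angular":[0,0,0]},{"dp":[0,0,0.8],"angular":[0,0,0]},{"dp":[0,0,0.8],"angular":[0,0,0]},{"dp":[0,0,0.8],"angular":[0,0,0]},{"dp":[0,0,0.8],"angular":[0,0,0]},{"dp":[0,0,0.8],"angular":[0,0,0]},{"dp":[0,0,0.8],"angular":[0,0,0]},{"dp":[0,0,0.2],"angular":[0,0,0]},{"dp":[0,0,0],"angular":[0,0,0]}]'
python3 -m crank '[{"dp":[0.05,-0.4,0],"angular":[0,0,0]},{"dp":[0.1,-0.8,0],"angular":[0,0,0]},{"dp":[0.1,-0.8,0],"angular":[0,0,0]},{"dp":[0.1,-0.8,0],"angular":[0,0,0]},{"dp":[0.1,-0.8,0],"angular":[0,0,0]},{"dp":[0.1,-0.8,0],"angular":[0,0,0]},{"dp":[0.1,-0.8,0],"angular":[0,0,0]},{"dp":[0.1,-0.8,0],"angular":[0,0,0]},{"dp":[0.1,-0.8,0],"angular":[0,0,0]},{"dp":[0.1,-0.8,0],"angular":[0,0,0]},{"dp":[0.1,-0.8,0],"angular":[0,0,0]},{"dp":[0.1,-0.8,0],"angular":[0,0,0]},{"dp":[0.1,-0.8,0],"angular":[0,0,0]},{"dp":[0.1,-0.8,0],"angular":[0,0,0]},{"dp":[0.1,-0.8,0],"angular":[0,0,0]},{"dp":[0.05,-0.8,0],"angular":[0,0,0]},{"dp":[0,-0.8,0],"angular":[0,0,0]},{"dp":[0,-0.8,0],"angular":[0,0,0]},{"dp":[0,-0.6,0],"angular":[0,0,0]},{"dp":[0,0,0],"angular":[0,0,0]}]'
cat > pot.py <<'E'
from h import *
from station import vision,sense
p=sense()['tcp_pos'];print('tcp',np.round(p,4))
for n in('side','top'):
    v=vision.snapshot(n);P=cloud(v).reshape(-1,3)
    P=P[(np.hypot(P[:,0]-p[0],P[:,1]-p[1])<.06)&(P[:,2]>.145)&(P[:,2]<p[2]+.025)]
    zs=np.arange(.145,p[2]+.025,.01)
    for z0 in zs:
        Q=P[(P[:,2]>=z0)&(P[:,2]<z0+.01)]
        if len(Q)>12:print(n,round(z0,3),len(Q),np.round(circ(Q)[0],4))
    b=np.array([*p[:2],.1]);k=P[:,2]<p[2]+.02;f=least_squares(lambda a:np.hypot(P[k,0]-a[0]-a[2]*(P[k,2]-.2),P[k,1]-a[1]-a[3]*(P[k,2]-.2))-(a[4]+.07*(P[k,2]-.2)),[p[0],p[1],0,0,.028],loss='soft_l1',f_scale=.0015)
    print(n,'axis at z=.2',f.x[:2].round(4),'tilt',f.x[2:4].round(3),'r',f.x[4].round(4),'zmin',np.percentile(P[:,2],1))
E
python3 pot.py
```

```text
t: 10.95
tcp_pos: [0.5004, 0.3387, 0.2175]
tool_rot: [0.976, 0.22, 0.001, -0.0]
force: [0.4, 0.2, -3.0]
finger_gap: 0.726
gripper_force: 33.4
t: 12.95
tcp_pos: [0.5441, -0.1021, 0.215]
tool_rot: [0.976, 0.218, -0.002, -0.0]
force: [0.6, 0.7, -2.0]
finger_gap: 0.722
gripper_force: 33.6
tcp [ 0.5441 -0.1021  0.215 ]
side 0.175 56 [ 0.5439 -0.1044  0.0249]
side 0.185 59 [ 0.5433 -0.1039  0.0254]
side 0.195 63 [ 0.5437 -0.1044  0.0265]
side 0.205 67 [ 0.5438 -0.1039  0.027 ]
side 0.215 69 [ 0.5434 -0.1035  0.0276]
side 0.225 65 [ 0.5431 -0.1033  0.0284]
side 0.235 26 [ 0.5422 -0.1008  0.028 ]
side axis at z=.2 [ 0.5436 -0.1041] tilt [-0.011  0.024] r 0.0263 zmin 0.17593721946105995Traceback (most recent call last):
  File "pot.py", line 12, in <module>
    print(n,'axis at z=.2',f.x[:2].round(4),'tilt',f.x[2:4].round(3),'r',f.x[4].round(4),'zmin',np.percentile(P[:,2],1))
                                                                                                ~~~~~~~~~~~~~^^^^^^^^^^
    return _quantile_unchecked(
        a, q, axis, out, overwrite_input, method, keepdims, weights)
    return _ureduce(a,
                    func=_quantile_ureduce_func,
    ...<5 lines>...
                    overwrite_input=overwrite_input,
                    method=method)
    r = func(a, **kwargs)
    result = _quantile(arr,
                       quantiles=q,
    ...<2 lines>...
                       out=out,
                       weights=wgt)
    slices_having_nans = np.isnan(arr[-1, ...])
                                  ~~~^^^^^^^^^
IndexError: index -1 is out of bounds for axis 0 with size 0
```

```bash
python3 -m crank '[{"dp":[0.1,0.15,0],"angular":[0,0,0]},{"dp":[0,0,0],"angular":[0,0,0]},{"dp":[0,0,-0.4],"angular":[0,0,0]},{"dp":[0,0,-0.4],"angular":[0,0,0]},{"dp":[0,0,-0.4],"angular":[0,0,0]},{"dp":[0,0,-0.3],"angular":[0,0,0]},{"dp":[0,0,-0.3],"angular":[0,0,0]},{"dp":[0,0,0],"angular":[0,0,0]},{"dp":[0,0,0],"angular":[0,0,0]}]'; sed -i 's/^    zs=/    if len(P)<20: continue\n    zs=/' pot.py; python3 pot.py
```

```text
t: 13.95
tcp_pos: [0.5483, -0.095, 0.1626]
tool_rot: [0.976, 0.22, -0.0, -0.0]
force: [0.6, -0.7, -1.5]
finger_gap: 0.73
gripper_force: 33.6
tcp [ 0.5483 -0.095   0.1626]
side 0.145 58 [ 0.5477 -0.0964  0.026 ]
side 0.155 64 [ 0.5476 -0.0958  0.0266]
side 0.165 59 [ 0.5473 -0.0952  0.027 ]
side 0.175 59 [ 0.5472 -0.0953  0.0282]
side 0.185 13 [ 0.542  -0.0965  0.0327]
side axis at z=.2 [ 0.547  -0.0942] tilt [-0.012  0.043] r 0.0295 zmin 0.14547034672109463
```

```bash
python3 -m crank '[{"dp":[-0.02,-0.1,0],"angular":[0,0,0]},{"dp":[0,0,0],"angular":[0,0,0]},{"dp":[0,0,-0.2],"angular":[0,0,0]},{"dp":[0,0,-0.2],"angular":[0,0,0]},{"dp":[0,0,-0.2],"angular":[0,0,0]},{"dp":[0,0,-0.2],"angular":[0,0,0]},{"dp":[0,0,-0.15],"angular":[0,0,0]},{"dp":[0,0,-0.1],"angular":[0,0,0]},{"dp":[0,0,-0.1],"angular":[0,0,0]},{"dp":[0,0,0],"angular":[0,0,0]},{"dp":[0,0,0],"angular":[0,0,0]},{"dp":[0,0,0],"angular":[0,0,0]}]'; python3 pot.py
```

```text
t: 15.25
tcp_pos: [0.5479, -0.0979, 0.1286]
tool_rot: [0.976, 0.22, 0.0, 0.0]
force: [-0.5, 0.3, -1.4]
finger_gap: 0.729
gripper_force: 33.6
tcp [ 0.5479 -0.0979  0.1286]
side 0.145 44 [ 0.5465 -0.099   0.0292]
side axis at z=.2 [ 0.5461 -0.106 ] tilt [-0.008 -0.145] r 0.0325 zmin 0.145173912921875
```

Centred. Last few millimetres in small steps until contact shows.

```bash
python3 -m crank '[{"dp":[0,0,-0.08],"angular":[0,0,0]},{"dp":[0,0,-0.08],"angular":[0,0,0]},{"dp":[0,0,0],"angular":[0,0,0]},{"dp":[0,0,0],"angular":[0,0,0]}]';python3 -m crank '[{"dp":[0,0,-0.05],"angular":[0,0,0]},{"dp":[0,0,-0.05],"angular":[0,0,0]},{"dp":[0,0,0],"angular":[0,0,0]},{"dp":[0,0,0],"angular":[0,0,0]}]'
```

```text
t: 15.75
tcp_pos: [0.5482, -0.098, 0.1241]
tool_rot: [0.976, 0.22, 0.001, 0.0]
force: [1.0, 0.5, 3.5]
finger_gap: 0.727
gripper_force: 33.6
t: 16.15
tcp_pos: [0.5493, -0.0984, 0.1236]
tool_rot: [0.976, 0.22, 0.002, 0.001]
force: [-2.1, -0.2, 18.2]
finger_gap: 0.722
gripper_force: 33.1
```

On the floor: contact at z 0.124 against 0.123 predicted. Now unload, open, rise, then verify.

```bash
python3 -m crank '[{"dp":[0,0,0.1],"angular":[0,0,0]},{"dp":[0,0,0],"angular":[0,0,0]}]'
python3 -m crank '[{"dp":[0,0,0],"angular":[0,0,0]},{"dp":[0,0,0],"angular":[0,0,0]},{"dp":[0,0,0],"angular":[0,0,0]},{"dp":[0,0,0],"angular":[0,0,0]},{"dp":[0,0,0],"angular":[0,0,0]},{"dp":[0,0,0.4],"angular":[0,0,0]},{"dp":[0,0,0.6],"angular":[0,0,0]},{"dp":[0,0,0.8],"angular":[0,0,0]},{"dp":[0,0,0.8],"angular":[0,0,0]},{"dp":[0,0,0.8],"angular":[0,0,0]},{"dp":[0,0,0.8],"angular":[0,0,0]},{"dp":[0,0,0],"angular":[0,0,0]}]' 0
python3 - <<'E'
from h import *
from station import vision
v=vision.snapshot('side');P=cloud(v).reshape(-1,3)
P=P[(np.hypot(P[:,0]-.546,P[:,1]+.099)<.06)&(P[:,2]>.1)&(P[:,2]<.2)]
for z0 in np.arange(.135,.2,.01):
    Q=P[(P[:,2]>=z0)&(P[:,2]<z0+.01)]
    if len(Q)>12:print(round(z0,3),len(Q),np.round(circ(Q)[0],4),Q[:,2].max())
E
```

```text
t: 16.35
tcp_pos: [0.5478, -0.098, 0.1237]
tool_rot: [0.976, 0.22, 0.0, 0.0]
force: [0.9, -1.8, 6.2]
finger_gap: 0.721
gripper_force: 33.2
t: 17.55
tcp_pos: [0.5501, -0.0987, 0.254]
tool_rot: [0.976, 0.22, 0.004, 0.003]
force: [0.3, -0.1, 0.9]
finger_gap: 1.002
gripper_force: 0.0
0.135 165 [ 0.547  -0.1014  0.0399] 0.1448664061934386
0.145 60 [ 0.5468 -0.1009  0.0297] 0.1549449154233818
0.155 89 [ 0.547  -0.0989  0.0291] 0.16496503100284549
0.165 126 [ 0.5469 -0.0984  0.0295] 0.17498848289017022
0.175 153 [ 0.5472 -0.0987  0.03  ] 0.18488220021070145
```

The pot is seated: rim at 0.184, centred within about 1 mm. Now the knob: refine the bar's angle and compute the tool rotation.

```bash
python3 - <<'E'
from h import *
from scipy.spatial.transform import Rotation as Ro
from station import sense
T=pickle.load(open('top0.pkl','rb'))
d=cloud(T)[155:255,345:420].reshape(-1,3)-DIAL;n=d@N;q=np.c_[d@R,d@U]*1000
for lo,hi in((.036,.05),(.039,.05),(.041,.05)):
    k=(n>lo)&(n<hi)&(np.hypot(*q.T)<35);A=q[k];e=np.linalg.eigh(np.cov(A.T));v=e[1][:,1];print(lo,k.sum(),A.mean(0).round(1),np.round(cv2.minAreaRect(A.astype(np.float32))[0:2],1),'h',(np.degrees(np.arctan2(v[0],v[1]))+135)%180,np.sqrt(e[0])*np.sqrt(12))
s=sense();Rc=Ro.from_quat(s['tool_rot']);print(np.round(s['q'],2))
for h0 in(2,):
  y=-dirh(np.radians(h0+90));z=-N
  Rt=Ro.from_matrix(np.c_[np.cross(y,z),y,z]);rv=(Rt*Rc.inv()).as_rotvec(degrees=True);print('rotvec',rv.round(1),np.linalg.norm(rv).round(1))
print('pre',DIAL+.12*N,'d units',(DIAL+.12*N-s['tcp_pos'])/.03,'-N units per 30mm',-N)
E
```

```text
0.036 118 [0.1 4.6] [[ 0.1  2.6]
 [42.1 15. ]] h 3.726099488922415 [13.81563741 43.25843737]
0.039 98 [0.5 4.2] [[ 0.1  2.6]
 [42.1 15. ]] h 2.6486835460604254 [14.0268393  42.82518866]
0.041 79 [0.4 3.2] [[-0.1  2.4]
 [41.5 15. ]] h 3.612719342261528 [13.94727044 42.08838869]
[-0.38  0.39  1.56 -0.    1.18  0.75]
rotvec [35.2 -2.7 24.9] 43.2
pre [ 0.57675513 -0.31529954  0.14429825] d units [ 0.93187042 -7.23433162 -3.58423931] -N units per 30mm [-0.07982641  0.56799443 -0.81915204]
```

```bash
python3 -m crank '[{"dp":[0.1,-0.6,0],"angular":[0,0,0]},{"dp":[0.1,-0.6,0],"angular":[0,0,0]},{"dp":[0.1,-0.6,0],"angular":[3.52,-0.27,2.49]},{"dp":[0.1,-0.6,0],"angular":[3.52,-0.27,2.49]},{"dp":[0.1,-0.6,0],"angular":[3.52,-0.27,2.49]},{"dp":[0.1,-0.6,0],"angular":[3.52,-0.27,2.49]},{"dp":[0.1,-0.6,0],"angular":[3.52,-0.27,2.49]},{"dp":[0.1,-0.6,0],"angular":[3.52,-0.27,2.49]},{"dp":[0.1,-0.6,0],"angular":[3.52,-0.27,2.49]},{"dp":[0.03,-0.6,-0.3],"angular":[3.52,-0.27,2.49]},{"dp":[0,-0.6,-0.6],"angular":[3.52,-0.27,2.49]},{"dp":[0,-0.6,-0.6],"angular":[3.52,-0.27,2.49]},{"dp":[0,0,-0.6],"angular":[0,0,0]},{"dp":[0,0,-0.5],"angular":[0,0,0]},{"dp":[0,0,-0.5],"angular":[0,0,0]},{"dp":[0,0,-0.4],"angular":[0,0,0]},{"dp":[0,0,0],"angular":[0,0,0]},{"dp":[0,0,0],"angular":[0,0,0]}]' 0.45 30
cat > kn.py <<'E'
from h import *
from scipy.spatial.transform import Rotation as Ro
from station import sense,vision
s=sense();p=s['tcp_pos'];M=Ro.from_quat(s['tool_rot']).as_matrix();print('q',np.round(s['q'],2),'gap',round(s['finger_gap'],3))
d=p-DIAL;print('tcp rel dial R,U,N mm',np.round([d@R*1e3,d@U*1e3,d@N*1e3],1),'angle to -N',np.degrees(np.arccos(-M[:,2]@N)).round(2))
y=-M[:,1];print('tool bar h',(np.degrees(np.arctan2(y@R,y@U))+135-90)%180)
for n in('side','top'):
    v=vision.snapshot(n);P=cloud(v).reshape(-1,3);L=(P-p)@M
    k=(np.hypot(L[:,0],L[:,1])<.06)&(L[:,2]<.03)&(L[:,2]>-.08)&((P-DIAL)@N>.05)&(P[:,2]>.02);L=L[k]
    print(n,len(L))
    for z0 in np.arange(-.08,.03,.008):
        Q=L[(L[:,2]>=z0)&(L[:,2]<z0+.008)]
        if len(Q)>1:print('  ',round(z0*1e3),len(Q),(Q[:,:2].min(0)*1e3).round(),(Q[:,:2].max(0)*1e3).round())
E
python3 kn.py
```

```text
t: 19.4
tcp_pos: [0.576, -0.3133, 0.1452]
tool_rot: [0.86, 0.412, 0.088, -0.287]
force: [-0.1, 0.0, -0.1]
finger_gap: 0.547
gripper_force: 0.0
q [-0.83  0.87  1.09  0.33  1.71 -0.19] gap 0.547
tcp rel dial R,U,N mm [ -0.5   2.2 119.5] angle to -N 0.28
tool bar h 1.9386858073568334
side 294
   -80 54 [-13. -59.] [15. 56.]
   -72 54 [-11. -58.] [15. 53.]
   -64 40 [-10. -49.] [16. 42.]
   -56 32 [ -7. -39.] [15. 35.]
   -48 35 [ -8. -40.] [14. 37.]
   -40 31 [ -9. -39.] [14. 29.]
   -32 32 [ -9. -38.] [13. 32.]
   -24 16 [ -5. -33.] [12. 28.]
top 719
   -80 101 [ -8. -57.] [16. 56.]
   -72 134 [ -8. -58.] [16. 52.]
   -64 74 [-10. -42.] [15. 47.]
   -56 99 [-10. -40.] [14. 35.]
   -48 99 [-10. -41.] [14. 35.]
   -40 94 [-10. -41.] [13. 36.]
   -32 82 [ -9. -40.] [14. 33.]
   -24 36 [ -8. -34.] [12. 28.]
```

The offset runs along the tool axis, and the alignment over the knob is good. Approach, close, check.

```bash
python3 -m crank '[{"dp":[-0.04,0.28,-0.4],"angular":[0,0,0]},{"dp":[-0.04,0.28,-0.4],"angular":[0,0,0]},{"dp":[-0.04,0.28,-0.4],"angular":[0,0,0]},{"dp":[-0.04,0.28,-0.4],"angular":[0,0,0]},{"dp":[-0.03,0.22,-0.32],"angular":[0,0,0]},{"dp":[-0.03,0.22,-0.32],"angular":[0,0,0]},{"dp":[-0.03,0.22,-0.32],"angular":[0,0,0]},{"dp":[-0.03,0.22,-0.32],"angular":[0,0,0]},{"dp":[-0.02,0.13,-0.2],"angular":[0,0,0]},{"dp":[-0.01,0.08,-0.1],"angular":[0,0,0]},{"dp":[0,0,0],"angular":[0,0,0]},{"dp":[0,0,0],"angular":[0,0,0]}]'
python3 kn.py | head -3
python3 -m crank '[{"dp":[0,0,0],"angular":[0,0,0]},{"dp":[0,0,0],"angular":[0,0,0]},{"dp":[0,0,0],"angular":[0,0,0]},{"dp":[0,0,0],"angular":[0,0,0]},{"dp":[0,0,0],"angular":[0,0,0]},{"dp":[0,0,0],"angular":[0,0,0]}]' 1 30
python3 kn.py | head -3
```

```text
t: 20.7
tcp_pos: [0.5666, -0.248, 0.0493]
tool_rot: [0.861, 0.411, 0.088, -0.287]
force: [0.5, 0.1, -0.5]
finger_gap: 0.554
gripper_force: 0.0
q [-0.78  0.93  1.27  0.36  1.46 -0.23] gap 0.554
tcp rel dial R,U,N mm [-0.7  1.3  3.1] angle to -N 0.24
tool bar h 1.9950184464934466
t: 21.4
tcp_pos: [0.5693, -0.2502, 0.0481]
tool_rot: [0.862, 0.411, 0.09, -0.283]
force: [6.0, -3.0, -5.1]
finger_gap: 0.156
gripper_force: 35.4
q [-0.78  0.93  1.26  0.36  1.46 -0.23] gap 0.156
tcp rel dial R,U,N mm [ 1.7 -1.5  3.6] angle to -N 0.42
tool bar h 1.962224023767618
```

Gripped: gap 13 mm, as the bar should give. I'll centre on the real axis and turn about 81° clockwise.

```bash
python3 -m crank '[{"dp":[0.09,-0.07,-0.05],"angular":[0,0,0]},{"dp":[0,0,0],"angular":[-0.48,3.41,-4.91]},{"dp":[0,0,0],"angular":[-0.48,3.41,-4.91]},{"dp":[0,0,0],"angular":[-0.48,3.41,-4.91]},{"dp":[0,0,0],"angular":[-0.48,3.41,-4.91]},{"dp":[0,0,0],"angular":[-0.48,3.41,-4.91]},{"dp":[0,0,0],"angular":[-0.48,3.41,-4.91]},{"dp":[0,0,0],"angular":[0,0,0]}]'
python3 kn.py | head -3
python3 -m crank '[{"dp":[0,0,0],"angular":[-0.48,3.41,-4.91]},{"dp":[0,0,0],"angular":[-0.48,3.41,-4.91]},{"dp":[0,0,0],"angular":[-0.48,3.41,-4.91]},{"dp":[0,0,0],"angular":[-0.48,3.41,-4.91]},{"dp":[0,0,0],"angular":[-0.48,3.41,-4.91]},{"dp":[0,0,0],"angular":[-0.48,3.41,-4.91]},{"dp":[0,0,0],"angular":[-0.48,3.41,-4.91]},{"dp":[0,0,0],"angular":[-0.24,1.7,-2.46]},{"dp":[0,0,0],"angular":[0,0,0]},{"dp":[0,0,0],"angular":[0,0,0]}]'
python3 kn.py | head -3
```

```text
t: 22.3
tcp_pos: [0.5696, -0.2504, 0.0479]
tool_rot: [0.945, 0.125, -0.004, -0.301]
force: [2.0, -2.2, 0.7]
finger_gap: 0.157
gripper_force: 35.9
q [-0.78  0.93  1.26  0.36  1.47  0.4 ] gap 0.157
tcp rel dial R,U,N mm [ 2.  -1.8  3.6] angle to -N 0.19
tool bar h 37.96993336704611
t: 23.4
tcp_pos: [0.5697, -0.2508, 0.0476]
tool_rot: [0.921, -0.245, -0.118, -0.278]
force: [2.7, -4.2, -0.1]
finger_gap: 0.157
gripper_force: 36.1
q [-0.78  0.93  1.26  0.36  1.47  1.18] gap 0.157
tcp rel dial R,U,N mm [ 2.  -2.4  3.6] angle to -N 0.15
tool bar h 82.84264772005486
```

```bash
python3 -m crank '[{"dp":[0,0,0],"angular":[0,0,0]},{"dp":[0,0,0],"angular":[0,0,0]},{"dp":[0,0,0],"angular":[0,0,0]},{"dp":[0,0,0],"angular":[0,0,0]},{"dp":[0.04,-0.28,0.4],"angular":[0,0,0]},{"dp":[0.06,-0.43,0.62],"angular":[0,0,0]},{"dp":[0.06,-0.43,0.62],"angular":[0,0,0]},{"dp":[0.06,-0.43,0.62],"angular":[0,0,0]},{"dp":[0.06,-0.43,0.62],"angular":[0,0,0]},{"dp":[0.06,-0.43,0.62],"angular":[0,0,0]},{"dp":[0,-0.8,0],"angular":[0,0,0]},{"dp":[0,-0.8,0],"angular":[0,0,0]},{"dp":[0,0,0],"angular":[0,0,0]}]' 0.45
python3 - <<'E'
from h import *
from station import vision
T=vision.snapshot('top');pickle.dump(T,open('top2.pkl','wb'))
m=cv2.resize(T['image'][170:240,355:425],(600,600),interpolation=cv2.INTER_CUBIC)
cv2.imwrite('pics/dial2.png',np.clip(m*1.8,0,255).astype(np.uint8))
d=cloud(T)[155:255,345:420].reshape(-1,3)-DIAL;n=d@N;q=np.c_[d@R,d@U]*1000
k=(n>.037)&(n<.05)&(np.hypot(*q.T)<35);A=q[k];e=np.linalg.eigh(np.cov(A.T));v=e[1][:,1];print(k.sum(),A.mean(0).round(1),cv2.minAreaRect(A.astype(np.float32)),'h',(np.degrees(np.arctan2(v[0],v[1]))+135)%180)
E
```

```text
t: 24.8
tcp_pos: [0.5788, -0.3747, 0.1533]
tool_rot: [0.921, -0.248, -0.117, -0.278]
force: [0.5, -0.9, -0.3]
finger_gap: 0.553
gripper_force: 0.0
107 [-0.   4.8] ((0.4380464553833008, 2.4185314178466797), (16.9212703704834, 41.31128692626953), 54.179508209228516) h 80.48800464973714
```

View pics/dial2.png

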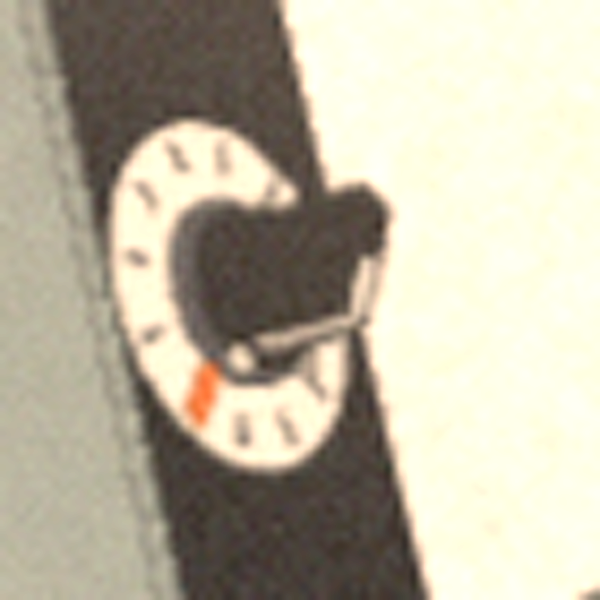

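In the crop the white pointer's foot is at about (238,360) and the orange tab runs from (208,370) to (197,425), so they are close. To check the angle I'll fit the dial ring's circle from its edge.

```bash
python3 - <<'E'
from h import *
T=pickle.load(open('top2.pkl','rb'))
m=T['image'][170:240,355:425].astype(int);b,g,r=m[...,0],m[...,1],m[...,2]
def RU(c,h):
    o,d=ray(T,(c[0]*70/600+355-.44,c[1]*70/600+170-.44));p=o+d*(((DIAL+h*N-o)@N)/(d@N))-DIAL;return np.array([p@R,p@U])*1e3
ring=[(108,230),(120,165),(155,130),(190,119),(240,140),(270,163),(350,345),(340,400),(310,450),(265,470),(225,460),(180,415),(140,355),(115,290)]
for h in(0.001,.003):
    P=np.array([RU(c,h) for c in ring]);f=circ(P);c0=f[0][:2];print('ring',h,f[0].round(1),f[1].round(2))
    A=lambda q:(np.round((np.degrees(np.arctan2(*(q-c0)))+135)%360,1),np.round(np.linalg.norm(q-c0),1))
    print(' tab',[A(RU(c,h)) for c in((208,370),(202,395),(197,425))])
    print(' ticks',[A(RU(c,h)) for c in((316,383),(288,430),(243,430),(151,333),(138,258),(147,193),(178,157),(222,160))])
    print(' ptr@9mm',[A(RU(c,.009)) for c in((228,365),(238,360),(248,352),(265,343))])
    w=np.argwhere((r>g+40)&(r>b+60)&(r>100)) ;w=w[(w[:,0]>35)&(w[:,1]<35)]
    if len(w):c=(w.mean(0)[::-1]+.5)*600/70;print(' orange',len(w),c.round(),A(RU(c,h)),A(RU(c,.009)))
E
```

```text
ring 0.001 [ 0.5 -1.6 47.6] 1.05
 tab [(np.float64(84.8), np.float64(26.5)), (np.float64(84.2), np.float64(34.6)), (np.float64(82.9), np.float64(43.7))]
 ticks [(np.float64(357.0), np.float64(38.0)), (np.float64(28.6), np.float64(39.1)), (np.float64(57.6), np.float64(37.5)), (np.float64(119.9), np.float64(38.3)), (np.float64(150.7), np.float64(36.6)), (np.float64(182.3), np.float64(37.2)), (np.float64(212.1), np.float64(38.2)), (np.float64(240.8), np.float64(37.9))]
 ptr@9mm [(np.float64(88.1), np.float64(28.4)), (np.float64(82.0), np.float64(24.5)), (np.float64(74.0), np.float64(20.1)), (np.float64(51.0), np.float64(15.5))]
 orange 18 [203. 394.] (np.float64(83.6), np.float64(34.1)) (np.float64(94.3), np.float64(42.9))
ring 0.003 [ 0.1  1.3 47.4] 1.04
 tab [(np.float64(84.8), np.float64(26.4)), (np.float64(84.2), np.float64(34.5)), (np.float64(82.9), np.float64(43.5))]
 ticks [(np.float64(357.0), np.float64(37.9)), (np.float64(28.6), np.float64(38.9)), (np.float64(57.6), np.float64(37.4)), (np.float64(119.9), np.float64(38.1)), (np.float64(150.7), np.float64(36.4)), (np.float64(182.3), np.float64(37.0)), (np.float64(212.1), np.float64(38.0)), (np.float64(240.8), np.float64(37.7))]
 ptr@9mm [(np.float64(84.2), np.float64(26.2)), (np.float64(76.8), np.float64(22.5)), (np.float64(66.8), np.float64(18.5)), (np.float64(40.2), np.float64(15.1))]
 orange 18 [203. 394.] (np.float64(83.6), np.float64(33.9)) (np.float64(92.1), np.float64(40.4))
```

The ticks land on 30° multiples, so the fit is good to about 2°. The marker reads 84° if the tab is flat on the dial, and about 87° if it is raised as its radius suggests. The knob sits at about 82.8°, so I'll regrasp and add about 3.5° to centre it.

```bash
python3 -m crank '[{"dp":[0,0.8,0],"angular":[0,0,0]},{"dp":[0,0.8,0],"angular":[0,0,0]},{"dp":[-0.06,0.43,-0.62],"angular":[0,0,0]},{"dp":[-0.06,0.43,-0.62],"angular":[0,0,0]},{"dp":[-0.06,0.43,-0.62],"angular":[0,0,0]},{"dp":[-0.06,0.43,-0.62],"angular":[0,0,0]},{"dp":[-0.06,0.43,-0.62],"angular":[0,0,0]},{"dp":[-0.04,0.28,-0.4],"angular":[0,0,0]},{"dp":[0,0,0],"angular":[0,0,0]},{"dp":[0,0,0],"angular":[0,0,0]},{"dp":[0,0,0],"angular":[0,0,0]}]'
python3 -m crank '[{"dp":[0,0,0],"angular":[0,0,0]},{"dp":[0,0,0],"angular":[0,0,0]},{"dp":[0,0,0],"angular":[0,0,0]},{"dp":[0,0,0],"angular":[0,0,0]},{"dp":[0,0,0],"angular":[0,0,0]}]' 1 30
python3 kn.py | head -3
python3 -m crank '[{"dp":[0,0,0],"angular":[-0.14,0.99,-1.43]},{"dp":[0,0,0],"angular":[-0.14,0.99,-1.43]},{"dp":[0,0,0],"angular":[0,0,0]},{"dp":[0,0,0],"angular":[0,0,0]},{"dp":[0,0,0],"angular":[0,0,0]}]'
python3 kn.py | head -3
```

```text
t: 25.95
tcp_pos: [0.5699, -0.2508, 0.0486]
tool_rot: [0.921, -0.246, -0.118, -0.278]
force: [-0.9, 0.3, -0.7]
finger_gap: 0.548
gripper_force: 0.0
t: 26.45
tcp_pos: [0.5691, -0.2508, 0.0481]
tool_rot: [0.921, -0.246, -0.118, -0.278]
force: [-1.8, -3.5, 3.3]
finger_gap: 0.157
gripper_force: 34.3
q [-0.78  0.93  1.26  0.36  1.47  1.18] gap 0.157
tcp rel dial R,U,N mm [ 1.4 -2.   4. ] angle to -N 0.2
tool bar h 82.96021638005033
t: 27.05
tcp_pos: [0.5691, -0.2508, 0.0481]
tool_rot: [0.913, -0.274, -0.127, -0.275]
force: [-2.1, -5.8, 5.0]
finger_gap: 0.157
gripper_force: 34.6
q [-0.78  0.93  1.26  0.36  1.47  1.24] gap 0.157
tcp rel dial R,U,N mm [ 1.4 -2.   3.9] angle to -N 0.2
tool bar h 86.4246058456859
```

```bash
python3 -m crank '[{"dp":[0,0,0],"angular":[0,0,0]},{"dp":[0,0,0],"angular":[0,0,0]},{"dp":[0,0,0],"angular":[0,0,0]},{"dp":[0,0,0],"angular":[0,0,0]},{"dp":[0.04,-0.28,0.4],"angular":[0,0,0]},{"dp":[0.06,-0.43,0.62],"angular":[0,0,0]},{"dp":[0.06,-0.43,0.62],"angular":[0,0,0]},{"dp":[0.06,-0.43,0.62],"angular":[0,0,0]},{"dp":[0.06,-0.43,0.62],"angular":[0,0,0]},{"dp":[0.06,-0.43,0.62],"angular":[0,0,0]},{"dp":[0,-0.8,0],"angular":[0,0,0]},{"dp":[0,-0.8,0],"angular":[0,0,0]},{"dp":[0,0,0],"angular":[0,0,0]},{"dp":[0,0,0],"angular":[0,0,0]},{"dp":[0,0,0],"angular":[0,0,0]}]' 0.45
python3 - <<'E'
from h import *
from station import vision
T=vision.snapshot('top')
m=cv2.resize(T['image'][175:235,280:415],(800,356),interpolation=cv2.INTER_CUBIC);m2=cv2.resize(T['image'][195:225,370:400],(356,356),interpolation=cv2.INTER_CUBIC)
A=DIAL+.0017*R-.002*U
def pt(p):q=(proj(T,p)-[370,195]+.5)*356/30;return tuple(int(x) for x in q)
n=np.clip(m2*1.8,0,255).astype(np.uint8)
for d in(78,86,94):cv2.circle(n,pt(A+.009*N+.028*dirh(np.radians(d))),3,(0,255,0),-1)
cv2.imwrite('pics/end.png',np.hstack([np.clip(m[:,:440]*1.8,0,255).astype(np.uint8),n]))
E
```

```text
t: 28.65
tcp_pos: [0.5792, -0.3698, 0.1529]
tool_rot: [0.913, -0.274, -0.128, -0.276]
force: [0.2, 0.4, -0.1]
finger_gap: 0.55
gripper_force: 0.0
```

View pics/end.png

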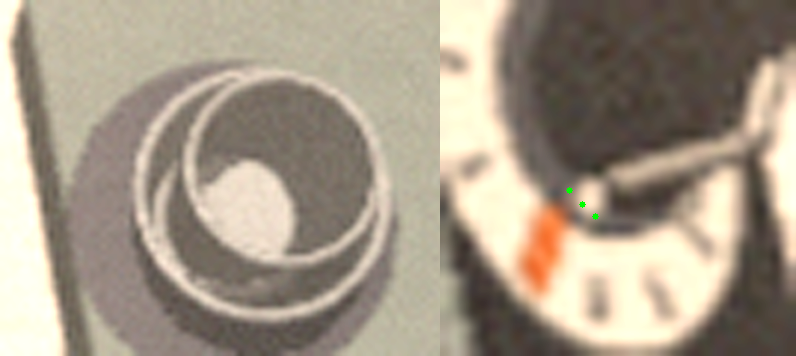

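The crop shows the pot nested in the bath on the left. On the right the pointer's foot is at about (590,195), on the 86–88° model dots, in line with the tab. The arm is clear, so I'm handing in.

```bash
python3 -c "
from station import order
print(order.sign_off())"
```

```text
the job is handed in; nothing more can be done
None
```

Handed in at about 29 s of the 72 s allowed, with no verdict returned: the pot stands released on the bath floor about 1 mm off centre, and the knob is at about 86° against a marker I measured at 84–88°; my first grasp missed and tilted the pot about 15° before it settled back upright, and I did not re-measure the tub, jar and cups afterwards.

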